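# Glue a home-button bracket and tack it under a half-open UV lamp shutter

### The arm

A 7-joint arm with a two-finger parallel gripper is mounted at the origin on the work surface. World frame = base frame: x ahead of the robot, y to its left, z up, the work surface at z = 0. Lengths are in m, angles in rad, forces in N, time in s.
With the tool pointing down it reaches from about 0.425 to 0.925 m from the base axis. Payload 6.8 kg.
Tool frame: the origin (TCP) lies midway between the tips of the shut fingers; the grasp point (between the pads) lies 19 mm behind it; z points along the fingers, y is the line along which they close (so a half turn about z gives the same grasp; the last joint's range is limited). The gripper opens to 85 mm and grips with 20 to 120 N. Pads are 22 mm wide; open, the fingers measure 114 mm over their backs; the gripper's body (76 mm by 85 mm) begins 54 mm behind the grasp point. The pads swing forward as they close: fully open they stand 13 mm farther back than shut.
Start: joints at [1.032, 0.477, 0.022, 1.555, -0.011, 1.109, -0.083], TCP at [0.282, -0.613, 0.231] pointing down, gripper open.
Joint ranges: [-2.96, 2.96], [-0.34, 2.1], [-1.41, 1.46], [0.24, 2.44], [-1.37, 4.51], [0.17, 1.92], [-2.96, 2.96]. Speed limits (rad/s): [2.39, 2.39, 3.14, 3.14, 3.14, 3.14, 3.14].

### API

Orientations are given as a unit quaternion [w, x, y, z].
In Python, from station import env, snapshot, camera_params gives the robot as it stands.
- The arm moves only by the tool play_rows, never from a script. Its argument "deltas" is a list of rows, each an object of numbers: "jaw": the gripper command: -1 is fully open, 1 is shut, values between are in proportion; "tx", "ty", "tz": the shift along the tool's x, y, z in cm; "yaw": the turn about the tool's z in degrees. A call has exactly 8 rows; each row is the pose to reach, as a shift and turn from the pose commanded when the call began, along the tool's axes at that moment; what a row does not reach only later rows make up. A row lasts 1/12 s, in which the tool goes at most 41.7 mm and 7.16 degrees, less where a joint would pass 70% of its speed; a pose out of reach is approached as far as the arm can. A call with a gripper value outside its range is refused whole. The fingers move at their own pace and stop on an object; "grip_force" is the grip in N (left out, the last holds). Time passes only in rows, so rows that repeat a pose let the fingers close, or fill a call up. It gives the time, the measured TCP pose, the force, the opening and the grip force at its end, in the units of the state.
- env.get_state(): the state, without advancing time (a new reading comes with each control period).
- snapshot(name): name is "scene" or "side" or "wrist"; returns (picture, depth): 400x640x3 uint8, red, green, blue; 400x640 float32, m along the optical axis (not along the pixel's ray), 0 where there is no reading.
- camera_params(name): a dict with "intrinsics" (3x3 intrinsics, pixels), "T" (4x4, takes a point from camera to world coordinates). Camera axes: x right, y down, z forward; pixel columns grow to the right and rows downward; lengths in m; the calibration is good to about 2 mm. The wrist camera is an equidistant fisheye: a pixel r from the principal point sees the ray r / f radians off the axis. A picture is of the moment at which its call begins: read the wrist's pose just before it. camera_params takes no time and is no camera call; for the wrist camera it gives the pose at the moment of the call.
- env.hand_in(): hands the job in; it is judged then, once.
The state is a dict: "t": time; "joints": joint angles; "qvel": joint speeds; "joint_torque": joint torques, N m; "position": TCP position; "eef_rot": TCP orientation; "ft_force": force on the tool from outside, world axes, zero at the start; "wrist_torque": the same for the moment, N m; "grip_width": finger opening in m; "gripper_force": force on a finger pad.
Only numpy, scipy, OpenCV 4.12 (cv2) and the standard library are available. Lean on these libraries where they do the work, as an engineer would, in place of code of your own. Each camera call takes 0.05 s, during which the arm holds its last target. There are 200 camera calls.

### The job

Glue the steel home-button bracket on the digitizer glass that lies on the UV lamp: with the lamp's shutter still shut, take the red brush from the tool stand, dip its bristles close to the bottom of the amber glue pot, dab them gently on the middle of the bracket, and stand the brush back in its hole, fully down. Then draw the lamp's sprung shutter by its orange knob to half open, at the long mark and never much beyond it, so that only the bracket's end of the glass is lit, and finish while still holding it there, since its spring shuts it as soon as it is let go. Leave the glass, the pot and everything else on the bench where they are.

Things in the scene. Friction and masses are not known exactly. Their poses are not given: they have to be found in the camera images.
- lamp: UV exposure lamp, a flat grey and white box fixed to the bench, 210 mm (x) by 280 mm (y), top face 70 mm above the bench. Origin on the bench; the box spans x -115 to +95 mm and y -140 to +140 mm about it; z up. Its window (70 x 80 mm) is centred at x +30, y -50 mm and the slot of the shutter knob runs along y near the front (-x) edge, at x -85 mm. A timer dial and a switch, at most 16 mm high, stand on its top near y +97 mm
- knob (a point): centre of the shutter's upright orange knob, 20 mm across and 34 mm tall (95 mm above the bench; the knob spans 78 to 112 mm, on an 8 mm stud). It moves with the shutter along the lamp's +y axis. Nothing else stands within 45 mm of it on the lamp's top. Its axes are the lamp's
- shutter (a joint): travel of the shutter in m: 0 shut, 0.08 fully open, growing as the knob moves along the lamp's +y; half open is 0.04. A spring always pulls it shut: 3 N when shut, 9 N at half, 15 N fully open
- half_mark (a point): point fixed on the lamp: where the knob's centre is when the shutter is exactly half open (40 mm along the lamp's +y from the shut place). A long black line on the lamp's top beside the slot marks it, between two short lines for shut and fully open
- bracket (a point): middle of the upper face of the steel bracket (36 x 20 mm, with a black spot in its middle) taped near one end of the digitizer glass; 74.5 mm above the bench. The glass (100 x 150 x 3 mm, black border) lies loose between 3 mm high stops on the lamp's top. Its axes are the glass's, those of the lamp
- stand: tool stand fixed to the bench: aluminium block 70 mm (x) by 150 mm (y), 60 mm high, with two round holes 14 mm wide and 52 mm deep in its top, at y -35 and +35 mm. Origin under its centre, z up
- stand_hole0 (a point): mouth of the hole at the stand's y -35 mm, 60 mm above the bench
- stand_hole1 (a point): mouth of the hole at the stand's y +35 mm, 60 mm above the bench
- brush_grip (a point): middle of the red handle of the glue brush, which stands upright, bristles down, in one of the stand's holes (either one; the scraper has the other). The handle is round, 18 mm across, 80 mm long, with a flange 26 mm across and 4 mm thick at its lower end that rests on the stand's top; this point is 42 mm above the flange's underside, so 102 mm above the bench when the brush is fully down. z runs up along the handle. 51 g
- brush_tip (a point): end of the brush's bristles, on its axis, 82 mm below brush_grip. Below the flange come a 9 mm thick metal ferrule 25 mm long and a tuft 6 mm thick and 15 mm long, which springs back up to 8 mm into the ferrule when pressed (250 N per m)
- pot: small open amber glass glue pot, loose, 54 mm across at the rim, 40 mm tall, wall 4 mm; origin under its centre, z up
- pot_in (a point): centre of the pot's inner floor, 5 mm above the bench
- bottle: white closed solvent bottle, 52 mm across, 140 mm tall; origin under its centre. Leave it alone
- dish: small steel screw bowl, 72 mm across, 18 mm tall; origin under its centre. Leave it alone
- driver: dark precision screwdriver lying on the bench, about 150 mm long, 17 mm thick; origin on the bench under its middle, x along it. Leave it alone
- spudger: blue plastic pry tool lying on the bench, 130 mm long, 6 mm thick; origin near its middle, x along it. Leave it alone
- tweezers: dark tweezers lying on the bench, 125 mm long, 5 mm thick; origin at their middle, x along them. Leave it alone
- scraper: scraper with a blue handle standing in the other hole of the tool stand; the handle is 18 mm across and rises 55 mm above the stand's top (a 26 mm wide flange at its foot); origin on the stand's top face, z up along the handle. Leave it alone
There are look-alikes about, which are no part of the job. Leave any green look-alike of the part that bears brush_grip alone.

How it is judged:
On the way, in this order (a step that is already met when the one before it is completed fails the run):
1. with the shutter shut, the held brush's bristles are dipped close to the bottom of the glue pot (value of joint shutter below 0.006 m and contact force between the fingers and brush above 0.5 N and horizontal distance between brush_tip and pot_in below 0.021 m and z of brush_tip in the frame of pot_in below 0.015 m), for 0.15 s.
2. with the shutter shut, the held brush's bristles touch the middle of the bracket (value of joint shutter below 0.006 m and contact force between the fingers and brush above 0.5 N and horizontal distance between brush_tip and bracket below 0.009 m and z of brush_tip in the frame of bracket below 0.004 m and contact force between brush and glass above 0.05 N), for 0.1 s.
3. the brush stands fully down in a hole of the stand, released, the shutter still shut (value of joint shutter below 0.006 m and (horizontal distance between brush_grip and stand_hole0 below 0.009 m or horizontal distance between brush_grip and stand_hole1 below 0.009 m) and height (world z) of brush_grip below 0.107 m and angle between brush_grip's own z axis and vertical below 0.12 rad and contact force between the fingers and brush below 0.05 N), for 0.2 s.
4. the shutter is held half open by the gripper for a second (value of joint shutter between 0.034 and 0.046 m and velocity of joint shutter between -0.01 and 0.01 m/s and contact force between the fingers and shutter above 2 N), for 1 s.
At the end, for the whole second after the job is handed in: The gripper holds the shutter still at half (34 to 46 mm, over 2 N on the fingers); the brush stands untouched and upright in a stand hole, flange within 5 mm of the top; the glass lies within 8 mm of its place; the pot is upright (all of step 4 and (horizontal distance between brush_grip and stand_hole0 below 0.009 m or horizontal distance between brush_grip and stand_hole1 below 0.009 m) and height (world z) of brush_grip below 0.107 m and angle between brush_grip's own z axis and vertical below 0.12 rad and contact force between the arm and brush below 0.05 N and x of bracket in the frame of lamp between 0.022 and 0.038 m and y of bracket in the frame of lamp between -0.083 and -0.067 m and z of bracket in the frame of lamp below 0.078 m and angle between pot's own z axis and vertical below 0.1 rad); the arm keeps its last pose, push and grip.
It fails at once if the shutter is opened beyond 55 mm (value of joint shutter above 0.055 m).
It fails at once if the brush is pressed on the glass with more than 12 N (contact force between brush and glass above 12 N).
It fails at once if the glue pot is tipped by more than 0.35 rad or shifted by more than 30 mm (angle between pot's own z axis and vertical above 0.35 rad or distance of pot from where it was at the start of the episode above 0.03 m).
It fails at once if a bystander is shifted by more than 25 mm (distance of any of bottle, dish, driver, spudger, tweezers, scraper from where it was at the start of the episode above 0.025 m).
It also fails if it takes over 61 s, if anything falls off the work surface, if the arm or the gripper's body presses on something with over 40 N, if the wrist force passes 120 N, or if a joint passes its speed limit or range.

## Working session

There is one attempt and no reset: what is moved stays moved. The work goes in short steps, Python scripts to look and compute and a tool call to move; the robot and the scene stay as the last step left them, time stands still between calls to the robot, and variables do not carry over. Pictures are saved under pics/ and viewed, at most 10 in all, crops included, and the job is handed in when it is done.

Besides the shell and the picture viewer there is one more tool, called after "Emit:" in YAML: its name, and indented under it one key for each argument. play_rows: Moves the arm, as the interface text tells. Its arguments: {"type":"object","properties":{"deltas":{"type":"array"},"grip_force":{"type":"number"}},"required":["deltas"]}

```bash
mkdir -p pics; cat > h.py <<'E'
import numpy as np, cv2
from station import env, snapshot, camera_params
def save(n,name):
    im,d=snapshot(n); P=camera_params(n); np.savez(f'{name}.npz',im=im,d=d,K=P['intrinsics'],T=P['T']); cv2.imwrite(f'pics/{name}.png',im[:,:,::-1]); return im,d,np.array(P['intrinsics']),np.array(P['T'])
def ray(K,T,u,v,fish=False):
    x=(u-K[0,2])/K[0,0]; y=(v-K[1,2])/K[1,1]
    if fish:
        r=np.hypot(x,y); s=np.sin(r)/r if r>1e-9 else 1; d=np.array([x*s,y*s,np.cos(r)])
    else: d=np.array([x,y,1.])
    return T[:3,3],T[:3,:3]@d
def onz(K,T,u,v,z,fish=False):
    o,d=ray(K,T,u,v,fish); return o+d*(z-o[2])/d[2]
E
python3 - <<'E'
from h import *
for n in ('scene','side'):
    im,d,K,T=save(n,n+'0'); print(n,K.round(1).tolist(),T.round(3).tolist())
a=[cv2.imread(f'pics/{n}0.png') for n in('scene','side')]
s=env.get_state(); print(s['t'],s['position'],s['eef_rot'],s['grip_width'])
E
```

```text
scene [[419.0, 0.0, 314.3], [0.0, 419.0, 196.0], [0.0, 0.0, 1.0]] [[0.756, 0.51, -0.41, 0.976], [0.655, -0.583, 0.481, -0.6], [0.006, -0.632, -0.775, 1.042], [0.0, 0.0, 0.0, 1.0]]
side [[395.2, 0.0, 314.8], [0.0, 395.2, 191.4], [0.0, 0.0, 1.0]] [[-0.952, -0.192, 0.239, 0.188], [-0.307, 0.6, -0.739, 0.91], [-0.002, -0.776, -0.63, 0.88], [0.0, 0.0, 0.0, 1.0]]
0.1 [ 0.28162344 -0.61287447  0.23043126] [-7.76893461e-04  9.76889811e-01  2.13741970e-01 -2.52480044e-04] 0.08545908749864882
```

View pics/scene0.png

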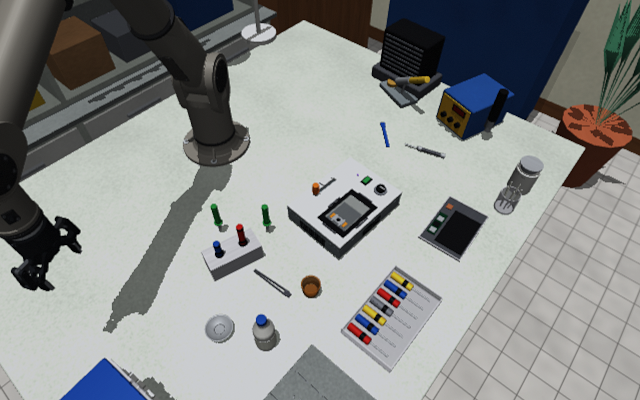

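View pics/side0.png

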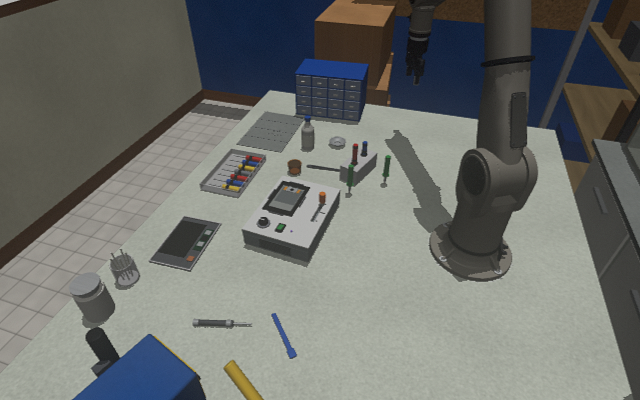

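Scene view: the red handle is at (240,235) in the stand block. The blue scraper at (217,248) is in the other hole. Two green look-alikes stand at (216,215) and (265,215). The amber pot is at (311,287), the orange knob at (316,188) and the bracket near (337,219). The side view agrees, with red at (355,153) and the knob at (322,197). The red one in the stand fits the brush, so I'll measure it and check it in a crop.

```bash
python3 - <<'E'
from h import *
C={}
for n in('scene','side'):
    z=np.load(n+'0.npz'); C[n]=(z['im'],z['d'],z['K'],z['T'])
def blobs(n,lo,hi,box,lo2=None):
    im=C[n][0]; hsv=cv2.cvtColor(im,cv2.COLOR_RGB2HSV); m=cv2.inRange(hsv,lo,hi)
    x0,y0,x1,y1=box; mm=np.zeros_like(m); mm[y0:y1,x0:x1]=m[y0:y1,x0:x1]
    k,l,st,c=cv2.connectedComponentsWithStats(mm); 
    i=1+np.argmax(st[1:,4]); return c[i],st[i],l==i
def tri(p,q):
    A=[];b=[]
    for n,(u,v) in(('scene',p),('side',q)):
        o,d=ray(*C[n][2:],u,v); d/=np.linalg.norm(d); M=np.eye(3)-d@d.T if 0 else np.eye(3)-np.outer(d,d); A.append(M); b.append(M@o)
    x=np.linalg.solve(sum(A),sum(b)); 
    r=[np.linalg.norm(M@x-bb) for M,bb in zip(A,b)]; return x.round(4),np.round(r,4)
boxes={'red':((0,150,60),(6,255,255),(225,215,260,255),(340,135,365,170)),
'blue':((105,150,40),(125,255,255),(205,230,235,262),(358,135,372,160)),
'knob':((4,150,100),(18,255,255),(305,175,335,200),(312,185,335,215)),
'pot':((5,100,40),(22,255,255),(295,270,330,305),(282,155,305,180)),
'green1':((50,100,30),(80,255,255),(205,200,228,235),(343,160,358,195)),
'green2':((50,100,30),(80,255,255),(255,200,278,235),(378,150,395,190))}
for k,(lo,hi,a,b) in boxes.items():
    r=[blobs('scene',lo,hi,a),blobs('side',lo,hi,b)]
    print(k,[x[0].round(1).tolist() for x in r],[x[1].tolist() for x in r],*tri(r[0][0],r[1][0]))
S=C['scene']
for k,z in(('red',.102),('knob',.095)): 
    lo,hi,a,b=boxes[k]; 
    for n,bx in(('scene',a),('side',b)): print(k,n,onz(*C[n][2:],*blobs(n,lo,hi,bx)[0],z).round(4))
c1=cv2.resize(S[0][160:310,195:415],None,fx=3.6,fy=3.6,interpolation=cv2.INTER_CUBIC)
cv2.imwrite('pics/crop1.png',c1[:,:,::-1])
E
```

```text
red [[238.8, 226.7], [355.3, 144.6]] [[236, 224, 7, 6, 29], [354, 144, 4, 2, 7]] [ 0.4155 -0.2478  0.1383] [0.0012 0.0012]
blue [[215.7, 243.6], [364.6, 141.8]] [[213, 241, 6, 6, 29], [363, 141, 4, 2, 5]] [ 0.3949 -0.3144  0.1139] [0.0011 0.0011]
knob [[315.4, 185.2], [321.9, 193.4]] [[313, 183, 6, 5, 25], [320, 192, 5, 4, 17]] [0.4575 0.0114 0.1103] [0.0013 0.0013]
pot [[310.4, 285.5], [294.4, 170.4]] [[301, 276, 19, 22, 318], [290, 168, 10, 6, 47]] [ 0.6277 -0.2029  0.012 ] [0.0005 0.0005]
green1 [[215.7, 215.0], [350.5, 165.5]] [[211, 204, 11, 22, 123], [349, 165, 4, 2, 8]] [ 0.3737 -0.2308  0.0989] [0.0549 0.0549]
green2 [[265.3, 215.7], [387.5, 156.2]] [[262, 205, 9, 22, 120], [386, 155, 4, 3, 10]] [ 0.3559 -0.1784  0.1193] [0.0704 0.0704]
red scene [ 0.3943 -0.2333  0.102 ]
red side [ 0.4256 -0.3056  0.102 ]
knob scene [0.4503 0.0219 0.095 ]
knob side [ 0.4618 -0.0073  0.095 ]
```

View pics/crop1.png

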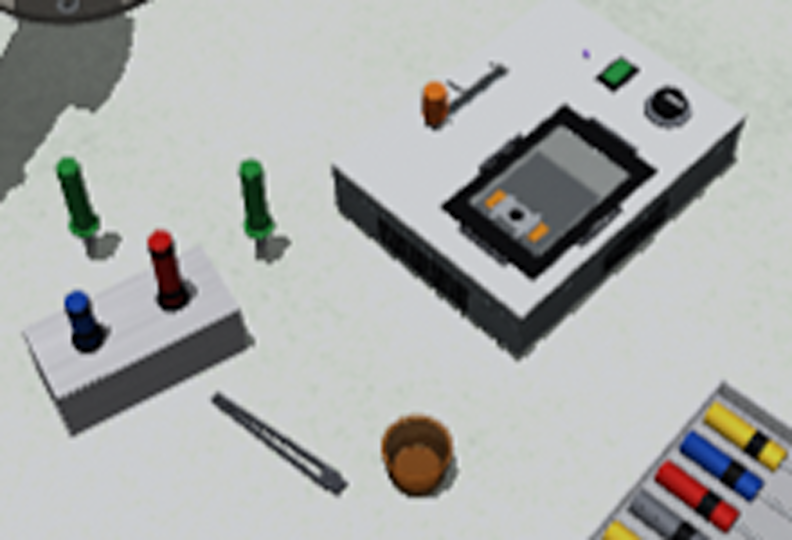

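The crop confirms it. The red brush is upright in the stand's right-hand hole at crop (165,270), next to the blue scraper at (82,320). The two green look-alikes at (75,195) and (255,195) stand free behind the stand. The bracket's black spot is at crop (515,214).

```bash
python3 - <<'E'
from h import *
z=np.load('scene0.npz'); K,T=z['K'],z['T']; w=np.load('side0.npz'); 
f=lambda x,y,h:onz(K,T,195+x/3.6,160+y/3.6,h)
L=[f(333,168,.07),f(525,315,.07),f(745,118,.07)]
print('lamp',[p[:2].round(4).tolist() for p in L],np.linalg.norm(L[1]-L[0]),np.linalg.norm(L[2]-L[1]))
e=L[2]-L[1]; e2=L[1]-L[0]; yaw=np.arctan2(e[1],e[0]); print('yaw y-edge',np.degrees(yaw),'x-edge',np.degrees(np.arctan2(e2[1],e2[0])))
S=[f(25,333,.06),f(68,402,.06),f(240,312,.06),f(197,245,.06)]
print('stand',np.mean(S,0)[:2],[np.linalg.norm(S[i]-S[i-1]).round(3) for i in range(4)],np.degrees(np.arctan2(*(S[2]-S[1])[[1,0]])))
print('bracket',f(515,214,.0745)); print('knobtop',f(435,89,.112)); print('pot rim',f(417,447,.04))
print('brush flange',f(172,296,.064)); print('scr flange',f(86,340,.064))
def d(npz,u0,u1,v0,v1,lo,hi):
    im=npz['im'];m=np.zeros(im.shape[:2],bool);m[v0:v1,u0:u1]=cv2.inRange(cv2.cvtColor(im,cv2.COLOR_RGB2HSV),lo,hi)[v0:v1,u0:u1]>0
    m&=npz['d']>0; v,u=np.nonzero(m); D=npz['d'][m]; K,T=npz['K'],npz['T']
    P=np.c_[(u-K[0,2])/K[0,0]*D,(v-K[1,2])/K[1,1]*D,D]@T[:3,:3].T+T[:3,3]; return np.median(P,0).round(3),np.percentile(P,[5,95],0).round(3)[:,2],len(P)
print('g1',d(z,205,228,200,235,(50,100,30),(80,255,255))); print('g2',d(z,255,278,200,235,(50,100,30),(80,255,255)))
print('red',d(z,232,255,220,250,(0,120,60),(8,255,255)))
print('tweez',f(220,400,.003),f(340,485,.003))
E
```

```text
lamp [[0.429, -0.0784], [0.6344, -0.0854], [0.6525, 0.1874]] 0.20554438445637022 0.27340886103060197
yaw y-edge 86.2071395447191 x-edge -1.946628097276504
stand [ 0.41057584 -0.28004144] [np.float64(0.146), np.float64(0.072), np.float64(0.143), np.float64(0.073)] 73.93934190428612
bracket [ 0.57146901 -0.01960491  0.0745    ]
knobtop [0.45939714 0.0128938  0.112     ]
pot rim [ 0.63502625 -0.21009111  0.04      ]
brush flange [ 0.41770816 -0.24685754  0.064     ]
scr flange [ 0.39792955 -0.31597145  0.064     ]
g1 (array([ 0.305, -0.242,  0.082]), array([0.044, 0.122]), 123)
g2 (array([ 0.412, -0.151,  0.081]), array([0.044, 0.122]), 118)
red (array([ 0.42 , -0.25 ,  0.139]), array([0.093, 0.144]), 48)
tweez [ 0.48102485 -0.26577527  0.003     ] [ 0.59972799 -0.25686968  0.003     ]
```

Emit:
play_rows:
  deltas:
    - {"jaw": -1, "tx": 4, "ty": -4, "tz": -0.5, "yaw": -7}
    - {"jaw": -1, "tx": 7, "ty": -7, "tz": -1, "yaw": -14}
    - {"jaw": -1, "tx": 10, "ty": -10, "tz": -1, "yaw": -21}
    - {"jaw": -1, "tx": 13, "ty": -13, "tz": -1, "yaw": -28}
    - {"jaw": -1, "tx": 16, "ty": -16, "tz": -1, "yaw": -35}
    - {"jaw": -1, "tx": 19, "ty": -19, "tz": -1, "yaw": -42}
    - {"jaw": -1, "tx": 22, "ty": -22, "tz": -1, "yaw": -49}
    - {"jaw": -1, "tx": 25, "ty": -25, "tz": -1, "yaw": -49}

```text
t: 0.77
position: [0.3975, -0.2991, 0.2412]
eef_rot: [-0.0, 0.798, 0.602, -0.0]
ft_force: [1.0, 0.4, 0.1]
grip_width: 0.0855
gripper_force: 0.0
```

```bash
cat >> h.py <<'E'
from scipy.spatial.transform import Rotation as Ro
def Rt():
    s=env.get_state(); q=np.array(s['eef_rot']); return s,Ro.from_quat(q[[1,2,3,0]]).as_matrix()
def go(target,close=None):
    s,R=Rt(); d=R.T@(np.array(target)-s['position']); a=np.degrees(np.arctan2(R[1,1],R[0,1]))
    print('t',round(s['t'],2),'pos',np.round(s['position'],4),'tilt z',R[:,2].round(3),'close deg',a.round(1),'w',round(s['grip_width'],4),'f',np.round(s['ft_force'],1))
    print('shift cm',(100*d).round(2), '' if close is None else 'yaw %.1f'%(-((close-a+90)%180-90)))
E
python3 - <<'E'
from h import *
go([.416,-.248,.22],-16)
E
```

```text
t 0.77 pos [ 0.3975 -0.2991  0.2412] tilt z [-0. -0. -1.] close deg -15.9 w 0.0855 f [1.  0.4 0.1]
shift cm [5.42 0.38 2.11] yaw 0.1
```

Emit:
play_rows:
  deltas:
    - {"jaw": -1, "tx": 2.5, "ty": 0.2, "tz": 0}
    - {"jaw": -1, "tx": 5.4, "ty": 0.4, "tz": 0}
    - {"jaw": -1, "tx": 5.4, "ty": 0.4, "tz": 0}
    - {"jaw": -1, "tx": 5.4, "ty": 0.4, "tz": 0}
    - {"jaw": -1, "tx": 5.4, "ty": 0.4, "tz": 0}
    - {"jaw": -1, "tx": 5.4, "ty": 0.4, "tz": 0}
    - {"jaw": -1, "tx": 5.4, "ty": 0.4, "tz": 0}
    - {"jaw": -1, "tx": 5.4, "ty": 0.4, "tz": 0}

```text
$.deltas[0]: bad value
```

```bash
python3 - <<'E'
from h import *
im,d,K,T=save('wrist','w1'); print(K,T.round(3)); go([.416,-.248,.1],-16)
hsv=cv2.cvtColor(im,cv2.COLOR_RGB2HSV)
m=cv2.inRange(hsv,(0,150,60),(7,255,255))|cv2.inRange(hsv,(174,150,60),(180,255,255))
n,l,st,c=cv2.connectedComponentsWithStats(m)
for i in range(1,n):
    if st[i,4]>40: print(st[i],c[i].round(1))
E
```

```text
[[309.70691629   0.         324.1556505 ]
 [  0.         309.70691629 198.02297076]
 [  0.           0.           1.        ]] [[ 0.963 -0.257 -0.082  0.422]
 [-0.269 -0.917 -0.294 -0.215]
 [-0.     0.306 -0.952  0.384]
 [ 0.     0.     0.     1.   ]]
t 0.82 pos [ 0.4013 -0.2903  0.2413] tilt z [ 0.001  0.004 -1.   ] close deg -15.7 w 0.0852 f [0.4 8.2 0. ]
shift cm [ 4.41  0.27 14.15] yaw 0.3
[566  49  15   8 105] [573.1  52.5]
```

View pics/w1.png

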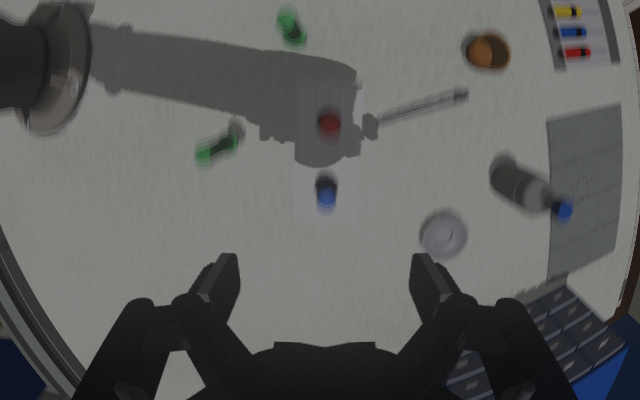

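The wrist view shows the red brush top at (330,122), the scraper at (326,190), and the greens clear of the fingers' path. The image is blurred because the arm was still settling. I'll advance, settle and measure.

Emit:
play_rows:
  deltas:
    - {"jaw": -1, "tx": 1.5, "ty": 0, "tz": 0, "yaw": 0}
    - {"jaw": -1, "tx": 3.5, "ty": 0.1, "tz": 0, "yaw": 0}
    - {"jaw": -1, "tx": 3.5, "ty": 0.1, "tz": 0, "yaw": 0}
    - {"jaw": -1, "tx": 3.5, "ty": 0.1, "tz": 0, "yaw": 0}
    - {"jaw": -1, "tx": 3.5, "ty": 0.1, "tz": 0, "yaw": 0}
    - {"jaw": -1, "tx": 3.5, "ty": 0.1, "tz": 0, "yaw": 0}
    - {"jaw": -1, "tx": 3.5, "ty": 0.1, "tz": 0, "yaw": 0}
    - {"jaw": -1, "tx": 3.5, "ty": 0.1, "tz": 0, "yaw": 0}

```text
t: 1.48
position: [0.4079, -0.2686, 0.2412]
eef_rot: [-0.0, 0.801, 0.599, -0.0]
ft_force: [-0.6, 0.3, 0.4]
grip_width: 0.0856
gripper_force: 0.0
```

```bash
python3 - <<'E'
from h import *
im,d,K,T=save('wrist','w2')
hsv=cv2.cvtColor(im,cv2.COLOR_RGB2HSV)
def bl(lo,hi,box,amin=30):
    m=cv2.inRange(hsv,lo,hi); q=np.zeros_like(m); x0,y0,x1,y1=box; q[y0:y1,x0:x1]=m[y0:y1,x0:x1]
    n,l,st,c=cv2.connectedComponentsWithStats(q)
    return [(st[i].tolist(),c[i]) for i in range(1,n) if st[i,4]>amin]
for nm,lo,hi,h in(('red',(0,100,30),(7,255,255),.142),('blue',(105,100,30),(125,255,255),.115),('amber',(8,100,40),(20,255,255),.04)):
    for s,c in bl(lo,hi,(150,0,520,260)): print(nm,s,c.round(1),onz(K,T,*c,h,True).round(4))
go([.416,-.248,.1],-16)
E
```

```text
red [317, 164, 20, 19, 282] [326.4 172.9] [ 0.4157 -0.2489  0.142 ]
blue [316, 231, 18, 15, 210] [324.2 238.2] [ 0.3942 -0.316   0.115 ]
amber [466, 59, 42, 42, 868] [483.5  78.7] [ 0.622  -0.2108  0.04  ]
t 1.53 pos [ 0.408  -0.2684  0.2412] tilt z [-0.  0. -1.] close deg -16.4 w 0.0853 f [-0.6 -0.9 -0.7]
shift cm [ 2.19  0.2  14.12] yaw -0.4
```

Emit:
play_rows:
  deltas:
    - {"jaw": -1, "tx": 2.1, "ty": 0.2, "tz": 1, "yaw": 0}
    - {"jaw": -1, "tx": 2.1, "ty": 0.2, "tz": 3, "yaw": 0}
    - {"jaw": -1, "tx": 2.1, "ty": 0.2, "tz": 6, "yaw": 0}
    - {"jaw": -1, "tx": 2.1, "ty": 0.2, "tz": 9, "yaw": 0}
    - {"jaw": -1, "tx": 2.1, "ty": 0.2, "tz": 12, "yaw": 0}
    - {"jaw": -1, "tx": 2.1, "ty": 0.2, "tz": 15.2, "yaw": 0}
    - {"jaw": -1, "tx": 2.1, "ty": 0.2, "tz": 15.2, "yaw": 0}
    - {"jaw": -1, "tx": 2.1, "ty": 0.2, "tz": 15.2, "yaw": 0}

```text
t: 2.2
position: [0.4151, -0.2479, 0.0885]
eef_rot: [-0.002, 0.8, 0.6, -0.001]
ft_force: [-0.4, 0.2, 0.5]
grip_width: 0.0853
gripper_force: 0.0
```

Emit:
play_rows:
  deltas:
    - {"jaw": 1, "tx": 0, "ty": 0, "tz": 0, "yaw": 0}
    - {"jaw": 1, "tx": 0, "ty": 0, "tz": 0, "yaw": 0}
    - {"jaw": 1, "tx": 0, "ty": 0, "tz": 0, "yaw": 0}
    - {"jaw": 1, "tx": 0, "ty": 0, "tz": 0, "yaw": 0}
    - {"jaw": 1, "tx": 0, "ty": 0, "tz": 0, "yaw": 0}
    - {"jaw": 1, "tx": 0, "ty": 0, "tz": 0, "yaw": 0}
    - {"jaw": 1, "tx": 0, "ty": 0, "tz": 0, "yaw": 0}
    - {"jaw": 1, "tx": 0, "ty": 0, "tz": 0, "yaw": 0}
  grip_force: 40

```text
t: 2.87
position: [0.4165, -0.2485, 0.09]
eef_rot: [0.001, 0.8, 0.6, 0.0]
ft_force: [-1.5, 0.1, 6.8]
grip_width: 0.0171
gripper_force: 38.9
```

Emit:
play_rows:
  deltas:
    - {"jaw": 1, "tx": 0, "ty": 0, "tz": -1, "yaw": 0}
    - {"jaw": 1, "tx": 0, "ty": 0, "tz": -3, "yaw": 0}
    - {"jaw": 1, "tx": 0, "ty": 0, "tz": -5, "yaw": 0}
    - {"jaw": 1, "tx": 0, "ty": 0, "tz": -7, "yaw": 0}
    - {"jaw": 1, "tx": 0, "ty": 0, "tz": -9, "yaw": 0}
    - {"jaw": 1, "tx": 0, "ty": 0, "tz": -10, "yaw": 0}
    - {"jaw": 1, "tx": 0, "ty": 0, "tz": -10, "yaw": 0}
    - {"jaw": 1, "tx": 0, "ty": 0, "tz": -10, "yaw": 0}

```text
t: 3.53
position: [0.4161, -0.2483, 0.1894]
eef_rot: [0.0, 0.8, 0.6, 0.0]
ft_force: [-0.7, 0.2, -0.8]
grip_width: 0.017
gripper_force: 39.0
```

```bash
python3 - <<'E'
from h import *
go([.60,-.235,.19],-16)
# pot rim in scene: ellipse fit to amber contour's outline, cross-check w/ depth
z=np.load('scene0.npz'); im,K,T=z['im'],z['K'],z['T']
hsv=cv2.cvtColor(im,cv2.COLOR_RGB2HSV); m=np.zeros(im.shape[:2],np.uint8); m[265:310,290:335]=cv2.inRange(hsv,(5,90,30),(22,255,255))[265:310,290:335]
v,u=np.nonzero(m)
# orthogonal plane points using depth
D=z['d'][v,u]; P=np.c_[(u-K[0,2])/K[0,0]*D,(v-K[1,2])/K[1,1]*D,D]@T[:3,:3].T+T[:3,3]
r=P[(P[:,2]>.034)&(P[:,2]<.05)]; print(len(r),r.min(0),r.max(0)); c,rad=cv2.minEnclosingCircle(r[:,:2].astype(np.float32)); print('pot depth circle',c,rad)
# bracket spot via side/wrist later
E
```

```text
t 3.53 pos [ 0.4161 -0.2483  0.1894] tilt z [ 0.001 -0.    -1.   ] close deg -16.3 w 0.017 f [-0.7  0.2 -0.8]
shift cm [ 6.45 17.28 -0.05] yaw -0.3
94 [ 0.60791533 -0.23554804  0.03431965] [ 0.65935005 -0.18410434  0.046216  ]
pot depth circle (0.6340950727462769, -0.2095145285129547) 0.02660171128809452
```

Emit:
play_rows:
  deltas:
    - {"jaw": 1, "tx": 1.2, "ty": 2.5, "tz": 0, "yaw": 0}
    - {"jaw": 1, "tx": 2.5, "ty": 5, "tz": 0, "yaw": 0}
    - {"jaw": 1, "tx": 4.2, "ty": 8.5, "tz": 0, "yaw": 0}
    - {"jaw": 1, "tx": 6, "ty": 12, "tz": 0, "yaw": 0}
    - {"jaw": 1, "tx": 7.7, "ty": 15.5, "tz": 0, "yaw": 0}
    - {"jaw": 1, "tx": 9, "ty": 18, "tz": 0, "yaw": 0}
    - {"jaw": 1, "tx": 9.8, "ty": 19.8, "tz": 0, "yaw": 0}
    - {"jaw": 1, "tx": 9.8, "ty": 19.8, "tz": 0, "yaw": 0}

```text
t: 4.2
position: [0.6367, -0.2069, 0.1867]
eef_rot: [-0.001, 0.799, 0.601, 0.001]
ft_force: [0.3, 0.5, -0.4]
grip_width: 0.0171
gripper_force: 39.1
```

```bash
python3 - <<'E'
from h import *
im,d,K,T=save('scene','s2'); go([.634,-.2095,.082])
s=cv2.resize(im[190:320,250:400],None,fx=4,fy=4,interpolation=cv2.INTER_CUBIC); cv2.imwrite('pics/crop2.png',s[:,:,::-1])
E
```

```text
t 4.25 pos [ 0.6344 -0.208   0.1866] tilt z [-0.003  0.002 -1.   ] close deg -16.2 w 0.0171 f [-0.3 -0.3 -1.2]
shift cm [-0.17  0.03 10.46]
```

View pics/crop2.png

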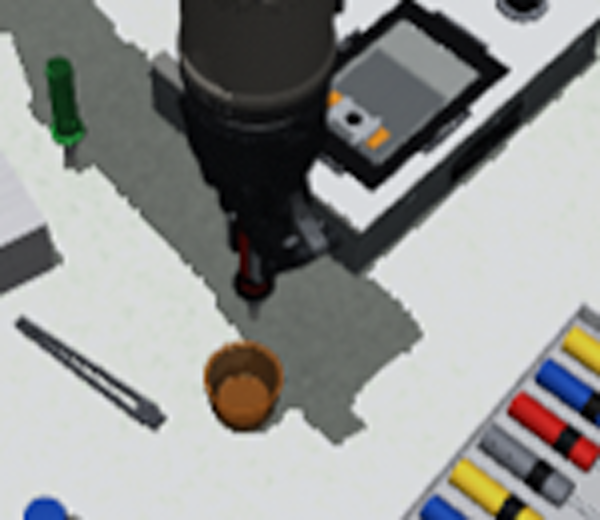

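The brush is held upright with its bristle end at crop (254,315), just above the pot at (245,385). The bracket spot is at crop (354,118).

```bash
python3 - <<'E'
from h import *
z=np.load('s2.npz'); K,T=z['K'],z['T']; f=lambda x,y,h:onz(K,T,250+x/4,190+y/4,h).round(4)
print('tip',f(254,316,.117),'bracket',f(354,118,.0745),'pot rim',f(245,372,.04))
# bracket by side view: steel/black spot between orange tapes
w=np.load('side0.npz'); im=w['im']; hsv=cv2.cvtColor(im,cv2.COLOR_RGB2HSV)
for nm,h,z0 in(('scene0',.0745,(322,205,352,235)),('side0',.0745,(270,180,310,215))):
    w=np.load(nm+'.npz'); hsv=cv2.cvtColor(w['im'],cv2.COLOR_RGB2HSV); m=np.zeros(hsv.shape[:2],np.uint8);x0,y0,x1,y1=z0
    m[y0:y1,x0:x1]=cv2.inRange(hsv,(10,120,100),(25,255,255))[y0:y1,x0:x1]; n,l,st,c=cv2.connectedComponentsWithStats(m)
    pts=[c[i] for i in range(1,n) if st[i,4]>=4]; print(nm,[p.round(1).tolist() for p in pts],[onz(w['K'],w['T'],*p,.0745).round(4)[:2] for p in pts])
E
```

```text
tip [ 0.6388 -0.2043  0.117 ] bracket [ 0.5725 -0.0189  0.0745] pot rim [ 0.6336 -0.2068  0.04  ]
scene0 [[331.8, 214.8], [344.1, 224.3]] [array([ 0.5476, -0.0186]), array([ 0.595 , -0.0217])]
side0 [[285.0, 188.0], [298.0, 191.0]] [array([ 0.592 , -0.0212]), array([ 0.5462, -0.0195])]
```

Emit:
play_rows:
  deltas:
    - {"jaw": 1, "tx": -0.2, "ty": 0, "tz": 1, "yaw": 0}
    - {"jaw": 1, "tx": -0.2, "ty": 0, "tz": 3, "yaw": 0}
    - {"jaw": 1, "tx": -0.2, "ty": 0, "tz": 5, "yaw": 0}
    - {"jaw": 1, "tx": -0.2, "ty": 0, "tz": 7, "yaw": 0}
    - {"jaw": 1, "tx": -0.2, "ty": 0, "tz": 9, "yaw": 0}
    - {"jaw": 1, "tx": -0.2, "ty": 0, "tz": 10, "yaw": 0}
    - {"jaw": 1, "tx": -0.2, "ty": 0, "tz": 10.6, "yaw": 0}
    - {"jaw": 1, "tx": -0.2, "ty": 0, "tz": 10.6, "yaw": 0}

```text
t: 4.92
position: [0.6313, -0.2121, 0.0816]
eef_rot: [-0.001, 0.801, 0.599, -0.001]
ft_force: [-0.3, -0.4, -0.1]
grip_width: 0.0172
gripper_force: 39.1
```

Emit:
play_rows:
  deltas:
    - {"jaw": 1, "tx": 0, "ty": 0, "tz": 0, "yaw": 0}
    - {"jaw": 1, "tx": 0, "ty": 0, "tz": 0, "yaw": 0}
    - {"jaw": 1, "tx": 0, "ty": 0, "tz": 0, "yaw": 0}
    - {"jaw": 1, "tx": 0, "ty": 0, "tz": -2, "yaw": 0}
    - {"jaw": 1, "tx": 0, "ty": 0, "tz": -5, "yaw": 0}
    - {"jaw": 1, "tx": 0, "ty": 0, "tz": -8, "yaw": 0}
    - {"jaw": 1, "tx": 0, "ty": 0, "tz": -11, "yaw": 0}
    - {"jaw": 1, "tx": 0, "ty": 0, "tz": -11, "yaw": 0}

```text
t: 5.58
position: [0.6372, -0.2124, 0.2015]
eef_rot: [0.005, 0.8, 0.6, 0.004]
ft_force: [1.2, 1.0, 0.3]
grip_width: 0.0174
gripper_force: 39.2
```

```bash
python3 - <<'E'
from h import *
go([.571,-.020,.18])
E
```

```text
t 5.58 pos [ 0.6372 -0.2124  0.2015] tilt z [ 0.012 -0.003 -1.   ] close deg -16.3 w 0.0174 f [1.2 1.  0.3]
shift cm [ 16.6  -11.79   2.01]
```

Emit:
play_rows:
  deltas:
    - {"jaw": 1, "tx": 2, "ty": -1.4, "tz": 0, "yaw": 0}
    - {"jaw": 1, "tx": 5, "ty": -3.5, "tz": 0, "yaw": 0}
    - {"jaw": 1, "tx": 8, "ty": -5.5, "tz": 0, "yaw": 0}
    - {"jaw": 1, "tx": 11, "ty": -7.5, "tz": 0, "yaw": 0}
    - {"jaw": 1, "tx": 14, "ty": -9.5, "tz": 0, "yaw": 0}
    - {"jaw": 1, "tx": 16, "ty": -11, "tz": 0, "yaw": 0}
    - {"jaw": 1, "tx": 16.5, "ty": -11.3, "tz": 0, "yaw": 0}
    - {"jaw": 1, "tx": 16.5, "ty": -11.3, "tz": 0, "yaw": 0}

```text
t: 6.25
position: [0.5709, -0.0188, 0.1943]
eef_rot: [0.0, 0.799, 0.601, 0.001]
ft_force: [0.2, -0.9, -0.0]
grip_width: 0.0169
gripper_force: 39.2
```

Emit:
play_rows:
  deltas:
    - {"jaw": 1, "tx": 0, "ty": 0, "tz": 0, "yaw": 0}
    - {"jaw": 1, "tx": 0, "ty": 0, "tz": 0, "yaw": 0}
    - {"jaw": 1, "tx": 0, "ty": 0, "tz": 0, "yaw": 0}
    - {"jaw": 1, "tx": 0, "ty": 0, "tz": 0, "yaw": 0}
    - {"jaw": 1, "tx": 0, "ty": 0, "tz": 0, "yaw": 0}
    - {"jaw": 1, "tx": 0, "ty": 0, "tz": 0, "yaw": 0}
    - {"jaw": 1, "tx": 0, "ty": 0, "tz": 0, "yaw": 0}
    - {"jaw": 1, "tx": 0, "ty": 0, "tz": 0, "yaw": 0}

```text
t: 6.92
position: [0.571, -0.0218, 0.1933]
eef_rot: [-0.0, 0.8, 0.6, -0.0]
ft_force: [0.3, -0.2, -0.2]
grip_width: 0.0168
gripper_force: 39.2
```

```bash
python3 - <<'E'
from h import *
im,d,K,T=save('scene','s3'); im2,*_=save('side','d3'); im3,*_=save('wrist','w3'); go([.571,-.020,.144])
f=lambda i,r:cv2.resize(i[r[1]:r[3],r[0]:r[2]],(400,400),interpolation=cv2.INTER_CUBIC)
s=np.hstack([f(im,(295,170,375,250)),f(im2,(250,140,330,220))]); cv2.imwrite('pics/crop3.png',s[:,:,::-1])
E
```

```text
t 7.07 pos [ 0.571  -0.0216  0.1933] tilt z [ 0.  0. -1.] close deg -16.3 w 0.0174 f [-0.4  0.6 -0.9]
shift cm [ 0.15 -0.05  4.93]
```

View pics/crop3.png

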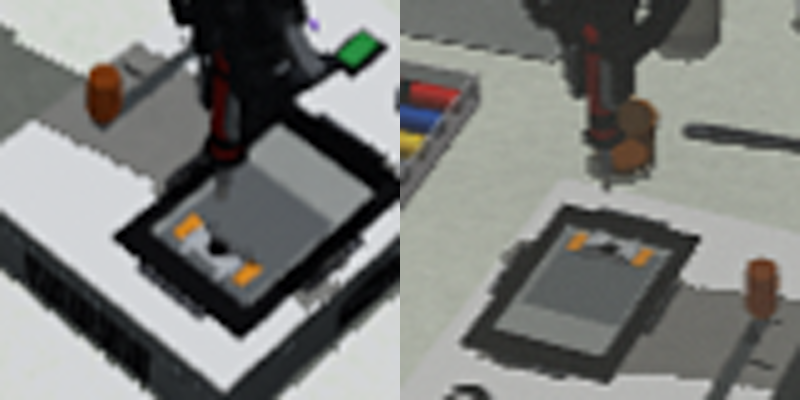

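The tip is at scene crop (222,193) and side crop (605,187). It is above the spot at (220,243) and (607,248), so I'll triangulate both.

```bash
python3 - <<'E'
from h import *
def tri(p,q):
    A=[];b=[]
    for n,c in(('scene0',p),('side0',q)):
        z=np.load(n+'.npz'); o,d=ray(z['K'],z['T'],*c); d/=np.linalg.norm(d); M=np.eye(3)-np.outer(d,d); A.append(M);b.append(M@o)
    x=np.linalg.solve(sum(A),sum(b)); return x.round(4),[np.linalg.norm(M@x-c).round(4) for M,c in zip(A,b)]
g=lambda a,b,c,d:((295+a/5,170+b/5),(250+(c-400)/5,140+d/5))
print('tip',tri(*g(222,195,605,187))); print('spot',tri(*g(220,243,607,248)))
E
```

```text
tip (array([ 0.5705, -0.0196,  0.1235]), [np.float64(0.002), np.float64(0.002)])
spot (array([ 0.5703, -0.0171,  0.0758]), [np.float64(0.0021), np.float64(0.0021)])
```

Emit:
play_rows:
  deltas:
    - {"jaw": 1, "tx": 0.25, "ty": 0, "tz": 1, "yaw": 0}
    - {"jaw": 1, "tx": 0.25, "ty": 0, "tz": 2, "yaw": 0}
    - {"jaw": 1, "tx": 0.25, "ty": 0, "tz": 3, "yaw": 0}
    - {"jaw": 1, "tx": 0.25, "ty": 0, "tz": 3.8, "yaw": 0}
    - {"jaw": 1, "tx": 0.25, "ty": 0, "tz": 4.4, "yaw": 0}
    - {"jaw": 1, "tx": 0.25, "ty": 0, "tz": 4.8, "yaw": 0}
    - {"jaw": 1, "tx": 0.25, "ty": 0, "tz": 5.0, "yaw": 0}
    - {"jaw": 1, "tx": 0.25, "ty": 0, "tz": 5.1, "yaw": 0}

```text
t: 7.73
position: [0.5716, -0.0193, 0.142]
eef_rot: [-0.0, 0.8, 0.6, -0.0]
ft_force: [-1.2, -0.3, 1.2]
grip_width: 0.0171
gripper_force: 39.2
```

Emit:
play_rows:
  deltas:
    - {"jaw": 1, "tx": 0, "ty": 0, "tz": 0.1, "yaw": 0}
    - {"jaw": 1, "tx": 0, "ty": 0, "tz": 0.2, "yaw": 0}
    - {"jaw": 1, "tx": 0, "ty": 0, "tz": 0.2, "yaw": 0}
    - {"jaw": 1, "tx": 0, "ty": 0, "tz": 0.2, "yaw": 0}
    - {"jaw": 1, "tx": 0, "ty": 0, "tz": 0.2, "yaw": 0}
    - {"jaw": 1, "tx": 0, "ty": 0, "tz": 0.2, "yaw": 0}
    - {"jaw": 1, "tx": 0, "ty": 0, "tz": 0.2, "yaw": 0}
    - {"jaw": 1, "tx": 0, "ty": 0, "tz": 0.2, "yaw": 0}

```text
t: 8.4
position: [0.5719, -0.0192, 0.1404]
eef_rot: [0.0, 0.8, 0.6, 0.0]
ft_force: [0.4, -0.2, 0.4]
grip_width: 0.0172
gripper_force: 39.2
```

```bash
python3 - <<'E'
from h import *
go([.571,-.019,.144])
im,d,K,T=save('scene','s4')
cv2.imwrite('pics/crop4.png',cv2.resize(im[185:245,305:375],(700,600),interpolation=cv2.INTER_CUBIC)[:,:,::-1])
E
```

```text
t 8.4 pos [ 0.5719 -0.0192  0.1404] tilt z [ 0.  0. -1.] close deg -16.3 w 0.0172 f [ 0.4 -0.2  0.4]
shift cm [-0.   -0.09 -0.36]
```

View pics/crop4.png

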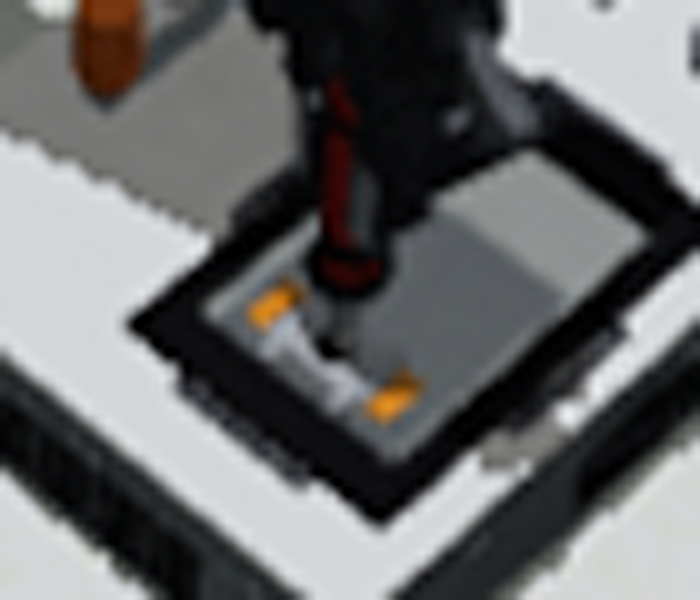

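The bristles sit on the black spot at crop (335,345). I'll press slightly more, then lift.

Emit:
play_rows:
  deltas:
    - {"jaw": 1, "tx": 0, "ty": 0, "tz": 0.1, "yaw": 0}
    - {"jaw": 1, "tx": 0, "ty": 0, "tz": 0.1, "yaw": 0}
    - {"jaw": 1, "tx": 0, "ty": 0, "tz": 0.1, "yaw": 0}
    - {"jaw": 1, "tx": 0, "ty": 0, "tz": -1, "yaw": 0}
    - {"jaw": 1, "tx": 0, "ty": 0, "tz": -3, "yaw": 0}
    - {"jaw": 1, "tx": 0, "ty": 0, "tz": -5, "yaw": 0}
    - {"jaw": 1, "tx": 0, "ty": 0, "tz": -6, "yaw": 0}
    - {"jaw": 1, "tx": 0, "ty": 0, "tz": -6, "yaw": 0}

```text
t: 9.12
position: [0.5733, -0.019, 0.2032]
eef_rot: [0.001, 0.8, 0.6, 0.002]
ft_force: [0.9, 0.1, -0.1]
grip_width: 0.0167
gripper_force: 39.2
```

```bash
python3 - <<'E'
from h import *
go([.4162,-.2484,.195])
E
```

```text
t 9.12 pos [ 0.5733 -0.019   0.2032] tilt z [ 0.005 -0.    -1.   ] close deg -16.3 w 0.0167 f [ 0.9  0.1 -0.1]
shift cm [-26.43  -8.64   0.75]
```

Emit:
play_rows:
  deltas:
    - {"jaw": 1, "tx": -2.5, "ty": -0.8, "tz": 0, "yaw": 0}
    - {"jaw": 1, "tx": -6, "ty": -2, "tz": 0, "yaw": 0}
    - {"jaw": 1, "tx": -9.5, "ty": -3.1, "tz": 0, "yaw": 0}
    - {"jaw": 1, "tx": -13, "ty": -4.2, "tz": 0, "yaw": 0}
    - {"jaw": 1, "tx": -16.5, "ty": -5.3, "tz": 0, "yaw": 0}
    - {"jaw": 1, "tx": -20, "ty": -6.5, "tz": 0, "yaw": 0}
    - {"jaw": 1, "tx": -23.5, "ty": -7.6, "tz": 0, "yaw": 0}
    - {"jaw": 1, "tx": -26.4, "ty": -8.5, "tz": 0, "yaw": 0}

```text
t: 9.78
position: [0.4133, -0.2507, 0.1995]
eef_rot: [-0.001, 0.801, 0.599, -0.001]
ft_force: [0.2, -0.8, -0.8]
grip_width: 0.0169
gripper_force: 39.2
```

Emit:
play_rows:
  deltas:
    - {"jaw": 1, "tx": 0, "ty": 0, "tz": 0, "yaw": 0}
    - {"jaw": 1, "tx": 0, "ty": 0, "tz": 0, "yaw": 0}
    - {"jaw": 1, "tx": 0, "ty": 0, "tz": 0, "yaw": 0}
    - {"jaw": 1, "tx": 0, "ty": 0, "tz": 0, "yaw": 0}
    - {"jaw": 1, "tx": 0, "ty": 0, "tz": 0, "yaw": 0}
    - {"jaw": 1, "tx": 0, "ty": 0, "tz": 0, "yaw": 0}
    - {"jaw": 1, "tx": 0, "ty": 0, "tz": 0, "yaw": 0}
    - {"jaw": 1, "tx": 0, "ty": 0, "tz": 0, "yaw": 0}

```text
t: 10.45
position: [0.4162, -0.2483, 0.2003]
eef_rot: [-0.0, 0.8, 0.6, 0.0]
ft_force: [0.4, 0.1, -0.3]
grip_width: 0.0169
gripper_force: 39.2
```

```bash
python3 - <<'E'
from h import *
go([.4162,-.2484,.15])
E
```

```text
t 10.45 pos [ 0.4162 -0.2483  0.2003] tilt z [ 0.  0. -1.] close deg -16.3 w 0.0169 f [ 0.4  0.1 -0.3]
shift cm [-0.01 -0.    5.03]
```

Emit:
play_rows:
  deltas:
    - {"jaw": 1, "tx": 0, "ty": 0, "tz": 2, "yaw": 0}
    - {"jaw": 1, "tx": 0, "ty": 0, "tz": 4, "yaw": 0}
    - {"jaw": 1, "tx": 0, "ty": 0, "tz": 5.5, "yaw": 0}
    - {"jaw": 1, "tx": 0, "ty": 0, "tz": 7, "yaw": 0}
    - {"jaw": 1, "tx": 0, "ty": 0, "tz": 8.5, "yaw": 0}
    - {"jaw": 1, "tx": 0, "ty": 0, "tz": 10, "yaw": 0}
    - {"jaw": 1, "tx": 0, "ty": 0, "tz": 10.8, "yaw": 0}
    - {"jaw": 1, "tx": 0, "ty": 0, "tz": 10.9, "yaw": 0}

```text
t: 11.12
position: [0.4152, -0.2482, 0.0901]
eef_rot: [-0.001, 0.8, 0.6, -0.001]
ft_force: [-0.0, 0.2, -0.8]
grip_width: 0.0168
gripper_force: 39.1
```

Emit:
play_rows:
  deltas:
    - {"jaw": 1, "tx": 0, "ty": 0, "tz": 0.1, "yaw": 0}
    - {"jaw": 1, "tx": 0, "ty": 0, "tz": 0.1, "yaw": 0}
    - {"jaw": 1, "tx": 0, "ty": 0, "tz": 0.1, "yaw": 0}
    - {"jaw": 1, "tx": 0, "ty": 0, "tz": 0.1, "yaw": 0}
    - {"jaw": 1, "tx": 0, "ty": 0, "tz": 0.1, "yaw": 0}
    - {"jaw": 1, "tx": 0, "ty": 0, "tz": 0.1, "yaw": 0}
    - {"jaw": 1, "tx": 0, "ty": 0, "tz": 0.1, "yaw": 0}
    - {"jaw": 1, "tx": 0, "ty": 0, "tz": 0.1, "yaw": 0}

```text
t: 11.78
position: [0.416, -0.2488, 0.0904]
eef_rot: [0.0, 0.8, 0.6, 0.0]
ft_force: [-0.2, -0.2, -0.2]
grip_width: 0.0171
gripper_force: 39.1
```

Emit:
play_rows:
  deltas:
    - {"jaw": 0.3, "tx": 0, "ty": 0, "tz": 0, "yaw": 0}
    - {"jaw": 0, "tx": 0, "ty": 0, "tz": 0, "yaw": 0}
    - {"jaw": -1, "tx": 0, "ty": 0, "tz": 0, "yaw": 0}
    - {"jaw": -1, "tx": 0, "ty": 0, "tz": 0, "yaw": 0}
    - {"jaw": -1, "tx": 0, "ty": 0, "tz": 0, "yaw": 0}
    - {"jaw": -1, "tx": 0, "ty": 0, "tz": 0, "yaw": 0}
    - {"jaw": -1, "tx": 0, "ty": 0, "tz": 0, "yaw": 0}
    - {"jaw": -1, "tx": 0, "ty": 0, "tz": 0, "yaw": 0}

```text
t: 12.45
position: [0.416, -0.2487, 0.0903]
eef_rot: [0.0, 0.8, 0.6, 0.0]
ft_force: [-0.2, 0.2, 0.2]
grip_width: 0.085
gripper_force: 0.0
```

Emit:
play_rows:
  deltas:
    - {"jaw": -1, "tx": 0, "ty": 0, "tz": -1, "yaw": 0}
    - {"jaw": -1, "tx": 0, "ty": 0, "tz": -3, "yaw": 0}
    - {"jaw": -1, "tx": 0, "ty": 0, "tz": -6, "yaw": 0}
    - {"jaw": -1, "tx": 0, "ty": 0, "tz": -9, "yaw": 0}
    - {"jaw": -1, "tx": 0, "ty": 0, "tz": -12, "yaw": 0}
    - {"jaw": -1, "tx": 0, "ty": 0, "tz": -14, "yaw": 0}
    - {"jaw": -1, "tx": 0, "ty": 0, "tz": -14, "yaw": 0}
    - {"jaw": -1, "tx": 0, "ty": 0, "tz": -14, "yaw": 0}

```text
t: 13.12
position: [0.4166, -0.249, 0.232]
eef_rot: [0.002, 0.8, 0.6, 0.001]
ft_force: [0.4, 0.7, -1.3]
grip_width: 0.0856
gripper_force: 0.0
```

```bash
python3 - <<'E'
from h import *
im,d,K,T=save('wrist','w5'); hsv=cv2.cvtColor(im,cv2.COLOR_RGB2HSV)
for nm,lo,hi,h in(('red',(0,100,30),(7,255,255),.142),('knob',(6,120,60),(18,255,255),.112)):
    n,l,st,c=cv2.connectedComponentsWithStats(cv2.inRange(hsv,lo,hi))
    for i in range(1,n):
        if st[i,4]>30: print(nm,st[i],c[i].round(1),onz(K,T,*c[i],h,True).round(4))
im2,d2,K2,T2=save('scene','s5'); h2=cv2.cvtColor(im2,cv2.COLOR_RGB2HSV)
m=np.zeros(h2.shape[:2],np.uint8); m[215:255,225:260]=cv2.inRange(h2,(0,120,40),(7,255,255))[215:255,225:260]; v,u=np.nonzero(m); print('scene red rows',v.min(),v.max(),u.min(),u.max())
z=np.load('scene0.npz');h0=cv2.cvtColor(z['im'],cv2.COLOR_RGB2HSV);m=np.zeros(h2.shape[:2],np.uint8); m[215:255,225:260]=cv2.inRange(h0,(0,120,40),(7,255,255))[215:255,225:260]; v,u=np.nonzero(m); print('before',v.min(),v.max(),u.min(),u.max())
go([.4595,.012,.24],87)
E
```

```text
red [544   0  19   9 151] [553.6   3.8] [ 0.6678 -0.1265  0.142 ]
red [566   0   8   9  48] [569.6   4. ] [ 0.6913 -0.1266  0.142 ]
red [564  81  18  15 202] [571.9  88. ] [ 0.6678 -0.2071  0.142 ]
red [583  80   8  12  59] [587.   85.1] [ 0.6916 -0.207   0.142 ]
red [313 192  20  20 298] [322.6 202. ] [ 0.4147 -0.2485  0.142 ]
knob [466  75  42  44 703] [481.2  95.8] [ 0.5775 -0.2016  0.112 ]
scene red rows 225 243 236 244
before 224 243 236 244
t 13.22 pos [ 0.4153 -0.2485  0.2298] tilt z [-0.001  0.    -1.   ] close deg -16.3 w 0.0853 f [-0.1 -0.3  0.2]
shift cm [26.24 -3.08 -1.01] yaw 76.7
```

View pics/w5.png

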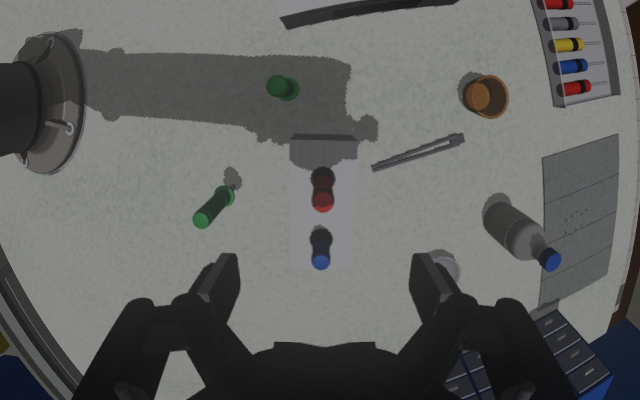

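The brush is back upright in its hole: the red pixel rows in the scene view match those before (225–243 vs 224–243), and the wrist view shows it at (322,190). Next is the knob, closing the fingers along the lamp's y.

Emit:
play_rows:
  deltas:
    - {"jaw": -1, "tx": 2.5, "ty": -0.3, "tz": 0, "yaw": 7}
    - {"jaw": -1, "tx": 6, "ty": -0.7, "tz": 0, "yaw": 14}
    - {"jaw": -1, "tx": 9.5, "ty": -1.1, "tz": 0, "yaw": 21}
    - {"jaw": -1, "tx": 13, "ty": -1.5, "tz": 0, "yaw": 28}
    - {"jaw": -1, "tx": 16.5, "ty": -2, "tz": 0, "yaw": 35}
    - {"jaw": -1, "tx": 20, "ty": -2.4, "tz": 0, "yaw": 42}
    - {"jaw": -1, "tx": 23, "ty": -2.8, "tz": 0, "yaw": 49}
    - {"jaw": -1, "tx": 24, "ty": -3, "tz": 0, "yaw": 56}

```text
t: 13.88
position: [0.4541, -0.0056, 0.2293]
eef_rot: [-0.001, 0.982, 0.191, -0.001]
ft_force: [0.3, 0.8, 0.5]
grip_width: 0.085
gripper_force: 0.0
```

Emit:
play_rows:
  deltas:
    - {"jaw": -1, "tx": 0, "ty": 0, "tz": 0, "yaw": 7}
    - {"jaw": -1, "tx": 0, "ty": 0, "tz": 0, "yaw": 14}
    - {"jaw": -1, "tx": 0, "ty": 0, "tz": 0, "yaw": 20.5}
    - {"jaw": -1, "tx": 0, "ty": 0, "tz": 0, "yaw": 20.5}
    - {"jaw": -1, "tx": 0, "ty": 0, "tz": 0, "yaw": 20.5}
    - {"jaw": -1, "tx": 0, "ty": 0, "tz": 0, "yaw": 20.5}
    - {"jaw": -1, "tx": 0, "ty": 0, "tz": 0, "yaw": 20.5}
    - {"jaw": -1, "tx": 0, "ty": 0, "tz": 0, "yaw": 20.5}

```text
t: 14.55
position: [0.4545, -0.0101, 0.2301]
eef_rot: [-0.0, 1.0, 0.014, -0.0]
ft_force: [-0.3, -0.2, 0.0]
grip_width: 0.0852
gripper_force: 0.0
```

```bash
python3 - <<'E'
from h import *
go([.459,.0125,.20],87); print(np.round(env.get_state()['joints'],2))
im,d,K,T=save('wrist','w6'); hsv=cv2.cvtColor(im,cv2.COLOR_RGB2HSV)
n,l,st,c=cv2.connectedComponentsWithStats(cv2.inRange(hsv,(4,140,50),(18,255,255)))
for i in range(1,n):
    if st[i,4]>30: print('knob',st[i],c[i].round(1),onz(K,T,*c[i],.112,True).round(4))
E
```

```text
t 14.55 pos [ 0.4545 -0.0101  0.2301] tilt z [-0.  0. -1.] close deg -88.3 w 0.0852 f [-0.3 -0.2  0. ]
shift cm [ 0.52 -2.25  3.01] yaw 4.7
[ 0.24  0.14 -0.38  2.04  0.06  0.98 -1.72]
knob [476  15  42  42 596] [489.6  39. ] [ 0.6047 -0.1568  0.112 ]
knob [292 179  20  19 307] [301.9 187.9] [0.4575 0.0087 0.112 ]
```

View pics/w6.png

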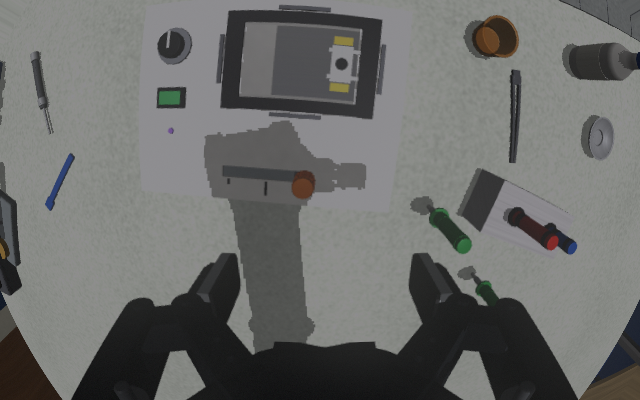

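The wrist view shows the knob at (302,188), the long half mark at (265,188), the fully-open mark at (228,181), and the brush standing in the stand at (535,230). I'll get the lamp's direction from the slot and the glass edge.

```bash
python3 - <<'E'
from h import *
z=np.load('w6.npz');K,T=z['K'],z['T']; f=lambda u,v,h:onz(K,T,u,v,h,True)
for nm,a,b,h in(('slot',(223,172),(292,178),.07),('glass',(222,106),(371,119),.073),('glasstop',(229,10),(382,17),.073)):
    A,B=f(*a,h),f(*b,h); e=A-B; print(nm,A.round(4),B.round(4),np.linalg.norm(e).round(4),np.degrees(np.arctan2(e[1],e[0])).round(1))
print('half',f(265,188,.07),'open',f(228,181,.07))
# spot-based: bracket - knob lamp offset known: bracket lamp (.03,-.075), knob x -.085
print('bracket',f(341,64,.0745))
E
```

```text
slot [0.4605 0.0943 0.07  ] [0.4555 0.0216 0.07  ] 0.0729 86.0
glass [0.5287 0.0921 0.073 ] [ 0.5177 -0.0545  0.073 ] 0.147 85.7
glasstop [0.6272 0.0873 0.073 ] [ 0.6203 -0.0617  0.073 ] 0.1492 87.4
half [0.4442094  0.04963944 0.07      ] open [0.45090807 0.08930146 0.07      ]
bracket [ 0.56960148 -0.02352942  0.0745    ]
```

Emit:
play_rows:
  deltas:
    - {"jaw": -0.2, "tx": 0.4, "ty": -1, "tz": 0, "yaw": 3}
    - {"jaw": -0.2, "tx": 0.4, "ty": -2.1, "tz": 2, "yaw": 5}
    - {"jaw": -0.2, "tx": 0.4, "ty": -2.1, "tz": 4, "yaw": 5}
    - {"jaw": -0.2, "tx": 0.4, "ty": -2.1, "tz": 6, "yaw": 5}
    - {"jaw": -0.2, "tx": 0.4, "ty": -2.1, "tz": 8, "yaw": 5}
    - {"jaw": -0.2, "tx": 0.4, "ty": -2.1, "tz": 9, "yaw": 5}
    - {"jaw": -0.2, "tx": 0.4, "ty": -2.1, "tz": 9, "yaw": 5}
    - {"jaw": -0.2, "tx": 0.4, "ty": -2.1, "tz": 9, "yaw": 5}

```text
t: 15.27
position: [0.458, 0.0111, 0.1404]
eef_rot: [-0.0, 1.0, -0.03, -0.0]
ft_force: [1.2, 0.1, 0.4]
grip_width: 0.051
gripper_force: 0.0
```

```bash
python3 - <<'E'
from h import *
go([.458,.011,.080],-93.5)
E
```

```text
t 15.27 pos [0.458  0.0111 0.1404] tilt z [-0.001  0.    -1.   ] close deg -93.4 w 0.051 f [1.2 0.1 0.4]
shift cm [0.   0.01 6.04] yaw 0.1
```

Emit:
play_rows:
  deltas:
    - {"jaw": -0.2, "tx": 0, "ty": 0, "tz": 1, "yaw": 0}
    - {"jaw": -0.2, "tx": 0, "ty": 0, "tz": 2, "yaw": 0}
    - {"jaw": -0.2, "tx": 0, "ty": 0, "tz": 3, "yaw": 0}
    - {"jaw": -0.2, "tx": 0, "ty": 0, "tz": 4, "yaw": 0}
    - {"jaw": -0.2, "tx": 0, "ty": 0, "tz": 5, "yaw": 0}
    - {"jaw": -0.2, "tx": 0, "ty": 0, "tz": 5.6, "yaw": 0}
    - {"jaw": -0.2, "tx": 0, "ty": 0, "tz": 6, "yaw": 0}
    - {"jaw": -0.2, "tx": 0, "ty": 0, "tz": 6, "yaw": 0}

```text
t: 15.93
position: [0.4574, 0.0111, 0.0793]
eef_rot: [0.0, 1.0, -0.03, -0.001]
ft_force: [-0.7, -0.5, -0.1]
grip_width: 0.0513
gripper_force: 0.0
```

Emit:
play_rows:
  deltas:
    - {"jaw": 0.2, "tx": 0, "ty": 0, "tz": 0, "yaw": 0}
    - {"jaw": 0.6, "tx": 0, "ty": 0, "tz": 0, "yaw": 0}
    - {"jaw": 1, "tx": 0, "ty": 0, "tz": 0, "yaw": 0}
    - {"jaw": 1, "tx": 0, "ty": 0, "tz": 0, "yaw": 0}
    - {"jaw": 1, "tx": 0, "ty": 0, "tz": 0, "yaw": 0}
    - {"jaw": 1, "tx": 0, "ty": 0, "tz": 0, "yaw": 0}
    - {"jaw": 1, "tx": 0, "ty": 0, "tz": 0, "yaw": 0}
    - {"jaw": 1, "tx": 0, "ty": 0, "tz": 0, "yaw": 0}
  grip_force: 60

```text
t: 16.6
position: [0.4584, 0.0104, 0.0809]
eef_rot: [0.0, 1.0, -0.03, 0.0]
ft_force: [-2.0, -3.5, 5.8]
grip_width: 0.0184
gripper_force: 58.5
```

```bash
python3 - <<'E'
from h import *
go([.458,.011,.080],-93.5)
E
```

```text
t 16.6 pos [0.4584 0.0104 0.0809] tilt z [ 0.001 -0.001 -1.   ] close deg -93.5 w 0.0184 f [-2.  -3.5  5.8]
shift cm [-0.04 -0.06  0.09] yaw 0.0
```

Emit:
play_rows:
  deltas:
    - {"jaw": 1, "tx": 0, "ty": -0.5, "tz": 0, "yaw": 0}
    - {"jaw": 1, "tx": 0, "ty": -1, "tz": 0, "yaw": 0}
    - {"jaw": 1, "tx": 0, "ty": -1.5, "tz": 0, "yaw": 0}
    - {"jaw": 1, "tx": 0, "ty": -2, "tz": 0, "yaw": 0}
    - {"jaw": 1, "tx": 0, "ty": -2.5, "tz": 0, "yaw": 0}
    - {"jaw": 1, "tx": 0, "ty": -3, "tz": 0, "yaw": 0}
    - {"jaw": 1, "tx": 0, "ty": -3.5, "tz": 0, "yaw": 0}
    - {"jaw": 1, "tx": 0, "ty": -3.8, "tz": 0, "yaw": 0}

```text
t: 17.27
position: [0.4607, 0.0471, 0.0809]
eef_rot: [0.001, 1.0, -0.031, 0.0]
ft_force: [-1.1, -9.6, 7.5]
grip_width: 0.0187
gripper_force: 58.7
```

Emit:
play_rows:
  deltas:
    - {"jaw": 1, "tx": 0, "ty": -0.1, "tz": 0, "yaw": 0}
    - {"jaw": 1, "tx": 0, "ty": -0.1, "tz": 0, "yaw": 0}
    - {"jaw": 1, "tx": 0, "ty": -0.1, "tz": 0, "yaw": 0}
    - {"jaw": 1, "tx": 0, "ty": -0.1, "tz": 0, "yaw": 0}
    - {"jaw": 1, "tx": 0, "ty": -0.1, "tz": 0, "yaw": 0}
    - {"jaw": 1, "tx": 0, "ty": -0.1, "tz": 0, "yaw": 0}
    - {"jaw": 1, "tx": 0, "ty": -0.1, "tz": 0, "yaw": 0}
    - {"jaw": 1, "tx": 0, "ty": -0.1, "tz": 0, "yaw": 0}

```text
t: 17.93
position: [0.4607, 0.0476, 0.0809]
eef_rot: [0.001, 1.0, -0.031, 0.0]
ft_force: [-1.2, -7.4, 7.6]
grip_width: 0.0186
gripper_force: 58.7
```

```bash
python3 - <<'E'
from h import *
F=[]
for i in range(2):
    im,d,K,T=save('side','d7%d'%i); F.append(env.get_state()['ft_force'])
print(np.round(F,1)); go([.4605,.0505,.080],-93.5)
imw,*_=save('wrist','w7'); im2,*_=save('scene','s7')
f=lambda i,r:cv2.resize(i[r[1]:r[3],r[0]:r[2]],(400,400),interpolation=cv2.INTER_CUBIC)
cv2.imwrite('pics/crop7.png',np.hstack([f(im2,(290,140,390,240)),f(im,(270,160,370,260))])[:,:,::-1])
E
```

```text
[[-0.8 -8.5  7.4]
 [-0.6 -8.8  7.6]]
t 18.03 pos [0.4607 0.0477 0.0809] tilt z [ 0.    -0.003 -1.   ] close deg -93.5 w 0.0183 f [-0.6 -8.8  7.6]
shift cm [-0.04 -0.28  0.09] yaw -0.0
```

View pics/crop7.png

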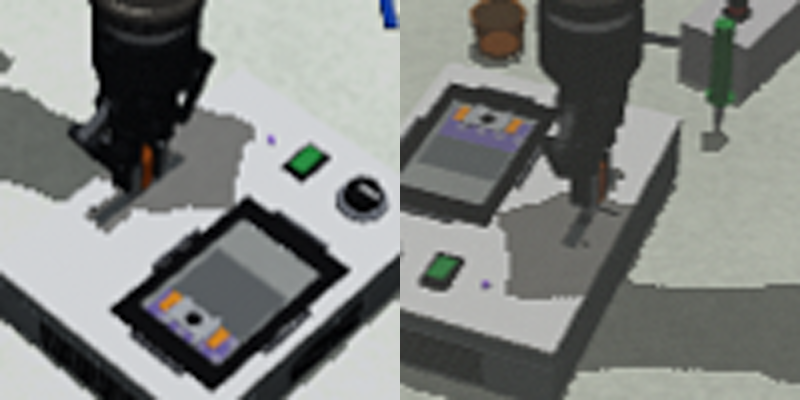

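The shutter is about 37 mm open: the knob has moved along the slot and the violet light shows only at the bracket's end of the glass. I'll add 2 mm and hold.

Emit:
play_rows:
  deltas:
    - {"jaw": 1, "tx": 0, "ty": -0.1, "tz": 0, "yaw": 0}
    - {"jaw": 1, "tx": 0, "ty": -0.2, "tz": 0, "yaw": 0}
    - {"jaw": 1, "tx": 0, "ty": -0.2, "tz": 0, "yaw": 0}
    - {"jaw": 1, "tx": 0, "ty": -0.2, "tz": 0, "yaw": 0}
    - {"jaw": 1, "tx": 0, "ty": -0.2, "tz": 0, "yaw": 0}
    - {"jaw": 1, "tx": 0, "ty": -0.2, "tz": 0, "yaw": 0}
    - {"jaw": 1, "tx": 0, "ty": -0.2, "tz": 0, "yaw": 0}
    - {"jaw": 1, "tx": 0, "ty": -0.2, "tz": 0, "yaw": 0}

```text
t: 18.8
position: [0.4608, 0.0495, 0.0809]
eef_rot: [0.001, 1.0, -0.031, 0.0]
ft_force: [-1.5, -9.2, 7.7]
grip_width: 0.0186
gripper_force: 58.7
```

Emit:
play_rows:
  deltas:
    - {"jaw": 1, "tx": 0, "ty": 0, "tz": 0, "yaw": 0}
    - {"jaw": 1, "tx": 0, "ty": 0, "tz": 0, "yaw": 0}
    - {"jaw": 1, "tx": 0, "ty": 0, "tz": 0, "yaw": 0}
    - {"jaw": 1, "tx": 0, "ty": 0, "tz": 0, "yaw": 0}
    - {"jaw": 1, "tx": 0, "ty": 0, "tz": 0, "yaw": 0}
    - {"jaw": 1, "tx": 0, "ty": 0, "tz": 0, "yaw": 0}
    - {"jaw": 1, "tx": 0, "ty": 0, "tz": 0, "yaw": 0}
    - {"jaw": 1, "tx": 0, "ty": 0, "tz": 0, "yaw": 0}

```text
t: 19.47
position: [0.4608, 0.0495, 0.0809]
eef_rot: [0.001, 1.0, -0.031, 0.0]
ft_force: [-1.0, -8.6, 9.3]
grip_width: 0.0181
gripper_force: 58.7
```

Emit:
play_rows:
  deltas:
    - {"jaw": 1, "tx": 0, "ty": 0, "tz": 0, "yaw": 0}
    - {"jaw": 1, "tx": 0, "ty": 0, "tz": 0, "yaw": 0}
    - {"jaw": 1, "tx": 0, "ty": 0, "tz": 0, "yaw": 0}
    - {"jaw": 1, "tx": 0, "ty": 0, "tz": 0, "yaw": 0}
    - {"jaw": 1, "tx": 0, "ty": 0, "tz": 0, "yaw": 0}
    - {"jaw": 1, "tx": 0, "ty": 0, "tz": 0, "yaw": 0}
    - {"jaw": 1, "tx": 0, "ty": 0, "tz": 0, "yaw": 0}
    - {"jaw": 1, "tx": 0, "ty": 0, "tz": 0, "yaw": 0}

```text
t: 20.13
position: [0.4608, 0.0496, 0.0809]
eef_rot: [0.001, 1.0, -0.031, 0.0]
ft_force: [-1.1, -9.6, 7.4]
grip_width: 0.0183
gripper_force: 58.7
```

Emit:
play_rows:
  deltas:
    - {"jaw": 1, "tx": 0, "ty": 0, "tz": 0, "yaw": 0}
    - {"jaw": 1, "tx": 0, "ty": 0, "tz": 0, "yaw": 0}
    - {"jaw": 1, "tx": 0, "ty": 0, "tz": 0, "yaw": 0}
    - {"jaw": 1, "tx": 0, "ty": 0, "tz": 0, "yaw": 0}
    - {"jaw": 1, "tx": 0, "ty": 0, "tz": 0, "yaw": 0}
    - {"jaw": 1, "tx": 0, "ty": 0, "tz": 0, "yaw": 0}
    - {"jaw": 1, "tx": 0, "ty": 0, "tz": 0, "yaw": 0}
    - {"jaw": 1, "tx": 0, "ty": 0, "tz": 0, "yaw": 0}

```text
t: 20.8
position: [0.4608, 0.0495, 0.0809]
eef_rot: [0.001, 1.0, -0.031, 0.0]
ft_force: [-1.2, -9.1, 7.8]
grip_width: 0.0185
gripper_force: 58.7
```

The shutter is still, with the force near 9 N and the TCP at the half mark, so I'm handing in.

```bash
python3 -c "
from station import env
print(env.hand_in())"
```

```text
the job is handed in; nothing more can be done
None
```

The job is handed in, but no verdict came back: by my measurements the brush was dipped, dabbed on the bracket's spot and stood back in its hole, and the gripper was holding the shutter still at about 39–40 mm (about 9 N).

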